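# Bed the mosaic tiles in gluing order

### The arm

A 6-joint arm with a two-finger parallel gripper is mounted at the origin on the work surface. World frame = base frame: x ahead of the robot, y to its left, z up, the work surface at z = 0. Lengths are in m, angles in degrees, forces in N, time in s.
With the tool pointing down it reaches from about 0.275 to 0.85 m from the base axis. Payload 5.2 kg.
Tool frame: the origin (TCP) lies at the very end of the fingers, on their centre line; the grasp point (between the pads) lies 19 mm behind it; z points along the fingers, y is the direction in which the jaws open and shut (so a half turn about z gives the same grasp; the last joint's range is limited). The gripper opens to 85 mm and grips with 20 to 120 N. Pads are 22 mm wide; open, the fingers measure 114 mm over their backs; the gripper's body (76 mm by 85 mm) begins 54 mm behind the grasp point. The pads swing forward as they close: fully open they stand 13 mm farther back than shut.
Start: joints at [52.838, 14.817, 87.949, -0, 77.235, -11.62], TCP at [0.237, 0.496, 0.231] pointing down, gripper open.
Joint ranges: [-179.93, 179.93], [-52.35, 119.4], [10.71, 147.94], [-69.91, 249.91], [12.55, 155.21], [-178.61, 178.61]. Speed limits (degrees/s): [147.25, 147.25, 180, 180, 180, 180].

### API

Orientations are given as [roll, pitch, yaw] about the fixed x, y, z axes, in that order (R = Rz(yaw) Ry(pitch) Rx(roll)).
In Python, from cell import arm, vision gives the robot as it stands.
- The arm moves only by the shell command python3 -m jog 'ROWS' [OPENING] [FORCE]. ROWS is JSON, a list of rows, each an object of numbers: "x", "y", "z": the shift along the world's x, y, z in m; "ax", "ay", "az": the turn, a rotation vector about the world's x, y, z in rad. A call has 1 to 12 rows; each row is the pose to reach, as a shift and turn from the pose commanded when the call began; what a row does not reach only later rows make up. A row lasts 1/10 s, in which the tool goes at most 50 mm and 8.59 degrees, less where a joint would pass 70% of its speed; a pose out of reach is approached as far as the arm can. A call with a gripper value outside its range is refused whole. OPENING is the closure in counts, from 0 (fully open) to 255 (shut), set as the call begins (- or left out, the last holds). The fingers move at their own pace and stop on an object; FORCE is the grip in N (left out, the last holds). Time passes only in rows, so rows that repeat a pose let the fingers close. It gives the time, the measured TCP pose, the force and the opening at its end, in the units of the state.
- arm.read_state(): the state, without advancing time (a new reading comes with each control period).
- vision.grab_frame(name): name is "scene" or "top"; returns the picture (400x640x3 uint8, red, green, blue); there is no depth.
- vision.calibration(name): a dict with "camera_matrix" (3x3 intrinsics, pixels), "xyz" and "rotation" of the camera in the world. Camera axes: x right, y up, looking along -z (the intrinsics and any distortion apply to the point x, -y, -z); pixel columns grow to the right and rows downward; lengths in m; the calibration is good to about 2 mm. A picture is of the moment at which its call begins. calibration takes no time and is no camera call.
- arm.sign_off(): hands the job in, once; it reports no verdict.
The state is a dict: "time_s": time; "joints": joint angles; "qvel": joint speeds; "joint_torque": joint torques, N m; "position": TCP position; "tcp_rot": TCP orientation; "wrist_force": force on the tool from outside, world axes, zero at the start; "ft_torque": the same for the moment, N m; "finger_gap": finger opening in m.
Only numpy, scipy, OpenCV 4.12 (cv2) and the standard library are available. Lean on these libraries where they do the work, as an engineer would, in place of code of your own. Each camera call takes 0.05 s, during which the arm holds its last target. There are 200 camera calls.

### The job

Four coloured tiles on the mosaic panel stand proud on their sticky pads. With the fingertips, gently press three of them down level with the pale tiles around them, in the order they were glued: the red one first, then the yellow, then the blue. Leave the green tile standing proud, pull no tile up, leave the glue pot, pen cup, brush and tape roll where they are, and finish clear of everything.

Things in the scene. Friction and masses are not known exactly. Their poses are not given: they have to be found in the camera images.
- panel: Square mosaic panel, 280 x 280 mm, fixed flat on the table; origin at the centre of its underside, axes along its sides. 5 x 5 grid of 46 mm tiles at 48 mm pitch in a wooden frame; pale tiles and frame are level, 26 mm above the table. The coloured tiles fill, in any arrangement, the four cells 48 mm from the centre along both x and y, so neighbours are 96 mm apart.
- red_top (a point): Centre of the top face of the red tile (46 x 46 mm, 8 mm thick, sides parallel to the panel's), about 36 mm above the table at the start, 26 mm when pressed level. z up.
- red_tile (a joint): How far the red tile has been pressed down (m): about 0 (within 0.001) at the start, standing 10 mm proud; 0.010 fully bedded and level with the pale tiles, against a hard stop; negative if pulled up. Its sticky pad yields to a push of 2 to 3 N and the tile stays where it is left.
- yellow_top (a point): Centre of the top face of the yellow tile (46 x 46 mm, 8 mm thick, sides parallel to the panel's), about 36 mm above the table at the start, 26 mm when pressed level. z up.
- yellow_tile (a joint): How far the yellow tile has been pressed down (m): about 0 (within 0.001) at the start, standing 10 mm proud; 0.010 fully bedded and level with the pale tiles, against a hard stop; negative if pulled up. Its sticky pad yields to a push of 2 to 3 N and the tile stays where it is left.
- blue_top (a point): Centre of the top face of the blue tile (46 x 46 mm, 8 mm thick, sides parallel to the panel's), about 36 mm above the table at the start, 26 mm when pressed level. z up.
- blue_tile (a joint): How far the blue tile has been pressed down (m): about 0 (within 0.001) at the start, standing 10 mm proud; 0.010 fully bedded and level with the pale tiles, against a hard stop; negative if pulled up. Its sticky pad yields to a push of 2 to 3 N and the tile stays where it is left.
- green_top (a point): Centre of the top face of the green tile (46 x 46 mm, 8 mm thick, sides parallel to the panel's), about 36 mm above the table at the start, 26 mm when pressed level. z up.
- green_tile (a joint): How far the green tile has been pressed down (m): about 0 (within 0.001) at the start, standing 10 mm proud; 0.010 fully bedded and level with the pale tiles, against a hard stop; negative if pulled up. Its sticky pad yields to a push of 2 to 3 N and the tile stays where it is left.
- glue_pot: Small loose white pot with orange cap, 32 mm across, 30 mm high, standing on the middle pale tile of the panel; origin at the centre of its underside. To be left alone.
- pen_cup: Loose terracotta-coloured cup of pens and pencils, 72 mm across, about 140 mm high with the pens, standing on the table beside the panel on its +y side; origin at the centre of its underside. To be left alone.
- brush: Loose brush lying on the table beside the panel on its -y side, along its own x axis. To be left alone.
- tape_roll: Loose roll of brown tape, 84 mm across, 24 mm high, lying flat on the table beside the panel on its +y side; origin at the centre of its underside. To be left alone.

How it is judged:
By the outcome, as a careful person would: the job done as asked, in the order asked, and still so for the second after the job is handed in, with the robot touching nothing.
It also fails if it takes over 38 s, if anything falls off the work surface, if the arm or the gripper's body presses on something with over 40 N, if the wrist force passes 120 N, or if a joint passes its speed limit or range.

## Working session

There is one attempt and no reset: what is moved stays moved. The work goes in short steps, Python scripts to look and compute and a shell command to move; the robot and the scene stay as the last step left them, time stands still between calls to the robot, and variables do not carry over. Pictures are saved under pics/ and viewed, about 8 in all and at most 12, crops included, and the job is handed in when it is done.

```bash
mkdir -p pics
python3 - <<'E'
from cell import arm, vision
import cv2
for n in("top","scene"):
    c=vision.calibration(n); print(n,c)
    cv2.imwrite(f"pics/{n}0.png",vision.grab_frame(n)[:,:,::-1])
print(arm.read_state())
E
```

```text
top {'camera_matrix': array([[412.3464975 ,   0.        , 321.49812592],
       [  0.        , 412.3464975 , 196.05972701],
       [  0.        ,   0.        ,   1.        ]]), 'xyz': array([0.4802007 , 0.0653283 , 0.92295983]), 'rotation': array([  6.367539  ,  -1.04825868, -89.36172089])}
scene {'camera_matrix': array([[462.06733893,   0.        , 323.40372183],
       [  0.        , 462.06733893, 201.02430628],
       [  0.        ,   0.        ,   1.        ]]), 'xyz': array([0.93553119, 0.54036591, 0.84937402]), 'rotation': array([ 37.23742575,   0.92122435, 142.90024494])}
{'time_s': 0.1, 'joints': array([ 5.28383623e+01,  1.48551984e+01,  8.80055204e+01, -5.91162347e-04,
        7.72353319e+01, -1.16209751e+01]), 'qvel': array([-0.0066675 , -0.13478114, -0.13261863, -0.07028981,  0.03447407,
       -0.06060341]), 'joint_torque': array([ 8.48278887e-04, -4.46970212e+01, -2.91249418e+01, -4.53952334e-04,
        6.27771500e-03,  3.84374482e-05]), 'position': array([0.23682911, 0.49586287, 0.23055176]), 'tcp_rot': array([-1.79905802e+02, -1.87835821e-02,  1.54459453e+02]), 'wrist_force': array([0.11160779, 0.0108153 , 0.47063435]), 'ft_torque': array([ 0.00518493, -0.00152007,  0.03899251]), 'finger_gap': 0.0850705555234626}
```

View pics/top0.png

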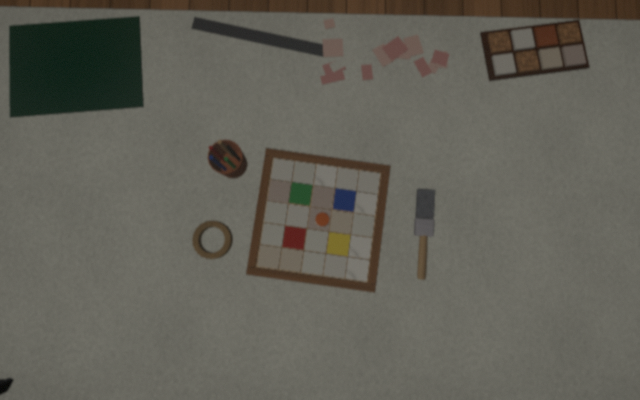

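View pics/scene0.png

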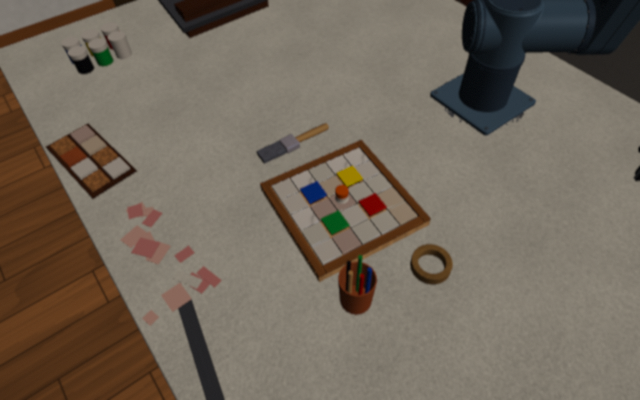

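The top view shows red at (294,238), yellow (339,244), blue (344,200), green (301,194) and the pot at (322,219). The tape and pen cup are to the left, the brush to the right. The scene view agrees with this arrangement.

```bash
cat > h.py <<'E'
import numpy as np, cv2
from cell import arm, vision
from scipy.spatial.transform import Rotation as R
def ray(n,uv):
    c=vision.calibration(n); K=c["camera_matrix"]
    d=cv2.undistortPoints(np.array([[uv]],float),K,np.array(c.get("distortion",np.zeros(5)),float))[0,0]
    return c["xyz"],R.from_euler("xyz",c["rotation"],degrees=True).apply([d[0],-d[1],-1])
def onplane(n,uv,z):
    o,d=ray(n,uv); return o+d*(z-o[2])/d[2]
def two(u,v):
    o1,d1=ray("top",u);o2,d2=ray("scene",v)
    s=np.linalg.lstsq(np.c_[d1,-d2],o2-o1,rcond=None)[0]
    return (o1+s[0]*d1+o2+s[1]*d2)/2, np.linalg.norm(o1+s[0]*d1-o2-s[1]*d2)
H={"red":[(172,179),(0,4)],"yellow":[(22,34)],"blue":[(105,128)],"green":[(50,85)]}
B={"top":(250,150,390,290),"scene":(265,140,430,245)}
def blob(img,n,col):
    hsv=cv2.cvtColor(img,cv2.COLOR_RGB2HSV); m=np.zeros(img.shape[:2],np.uint8)
    for a,b in H[col]: m|=cv2.inRange(hsv,(a,130,60),(b,255,255))
    x0,y0,x1,y1=B[n]; k=np.zeros_like(m);k[y0:y1,x0:x1]=m[y0:y1,x0:x1]
    _,_,st,ce=cv2.connectedComponentsWithStats(k); i=1+np.argmax(st[1:,4]); return ce[i],st[i,4]
E
python3 - <<'E'
from h import *
print(vision.calibration("top").keys())
I={n:cv2.imread(f"pics/{n}0.png")[:,:,::-1].copy() for n in("top","scene")}
P={}
for c in H:
    u,a=blob(I["top"],"top",c);v,b=blob(I["scene"],"scene",c)
    P[c]=onplane("top",u,.036)
    print(c,u,a,v,b,P[c].round(4),onplane("scene",v,.036).round(4),[np.round(k,4) for k in two(u,v)])
for a,b in(("red","yellow"),("yellow","blue"),("blue","green"),("green","red")):
    d=P[b]-P[a];print(a,b,np.linalg.norm(d),np.degrees(np.arctan2(d[1],d[0])))
print("cup",onplane("top",(228,158),.1),"tape",onplane("top",(212,239),.024),"pot",onplane("top",(322,219),.056))
E
```

```text
dict_keys(['camera_matrix', 'xyz', 'rotation'])
red [293.65413534 237.48621554] 399 [372.20057307 203.83094556] 349 [0.4895 0.1087 0.036 ] [0.493  0.1112 0.036 ] [array([0.4898, 0.1087, 0.0308]), np.float64(0.0008)]
yellow [337.96046512 243.63023256] 430 [349.51651652 175.78078078] 333 [0.4775 0.0139 0.036 ] [0.4814 0.0179 0.036 ] [array([0.4775, 0.0134, 0.029 ]), np.float64(0.0)]
blue [344.11349693 199.54907975] 326 [313.19303797 192.06962025] 316 [0.5724 0.0012 0.036 ] [0.5759 0.0051 0.036 ] [array([0.573 , 0.0007, 0.0294]), np.float64(0.0002)]
green [301.5 198. ] 2 [334.63128492 222.15363128] 358 [0.5746 0.0934 0.036 ] [0.5882 0.0992 0.036 ] [array([0.5787, 0.0919, 0.0185]), np.float64(0.006)]
red yellow 0.09565309615858411 -97.20697417205758
yellow blue 0.09579289376043942 -7.615909509967131
blue green 0.0922588943378902 88.6553101186362
green red 0.08648765446636185 169.77048986267897
cup [0.64711231 0.24112244 0.1       ] tape [0.48434692 0.28531666 0.024     ] pot [0.52861178 0.04894772 0.056     ]
```

```bash
python3 -m jog '[{"x":0.025,"y":-0.038},{"x":0.05,"y":-0.077,"az":0.1},{"x":0.076,"y":-0.116,"az":0.2},{"x":0.1,"y":-0.153,"az":0.316},{"x":0.125,"y":-0.19,"az":0.316},{"x":0.15,"y":-0.23,"az":0.316},{"x":0.177,"y":-0.27,"az":0.316},{"x":0.203,"y":-0.31,"az":0.316},{"x":0.23,"y":-0.35,"az":0.316},{"x":0.253,"y":-0.386,"az":0.316},{"x":0.253,"y":-0.386,"z":-0.04,"az":0.316},{"x":0.253,"y":-0.386,"z":-0.08,"az":0.316}]' 255 20
python3 -m jog '[{"z":-0.04},{"z":-0.08},{"z":-0.08},{"z":-0.08}]'
python3 - <<'E'
from h import *
print(arm.read_state()["finger_gap"])
a=[cv2.resize(vision.grab_frame(n)[y:y+150,x:x+200,::-1],(600,450))for n,x,y in(("scene",250,110),)]
cv2.imwrite("pics/s1.png",a[0])
E
```

```text
0.0850705555234626invalid input
invalid input
```

View pics/s1.png

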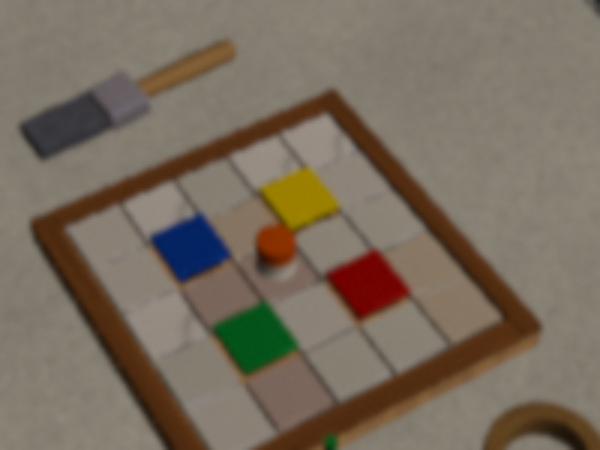

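The moves were refused, so the arm hasn't moved and the crop shows the scene unchanged. I'll retry with all six keys in each row.

```bash
python3 -m jog '[{"x":0.025,"y":-0.038,"z":0,"ax":0,"ay":0,"az":0.1}]' 255 20; python3 -m jog --help | head -20
```

```text
time_s: 0.25
position: [0.2603, 0.4606, 0.2308]
tcp_rot: [179.9, -0.1, 160.5]
wrist_force: [0.8, -1.2, 0.0]
finger_gap: 0.0731invalid input: not JSON, or not a number
```

```bash
python3 -m jog '[{"x":0.025,"y":-0.038,"z":0,"ax":0,"ay":0,"az":0.1},{"x":0.05,"y":-0.077,"z":0,"ax":0,"ay":0,"az":0.216},{"x":0.076,"y":-0.116,"z":0,"ax":0,"ay":0,"az":0.216},{"x":0.1,"y":-0.153,"z":0,"ax":0,"ay":0,"az":0.216},{"x":0.125,"y":-0.19,"z":0,"ax":0,"ay":0,"az":0.216},{"x":0.15,"y":-0.23,"z":0,"ax":0,"ay":0,"az":0.216},{"x":0.177,"y":-0.27,"z":0,"ax":0,"ay":0,"az":0.216},{"x":0.203,"y":-0.31,"z":0,"ax":0,"ay":0,"az":0.216},{"x":0.228,"y":-0.349,"z":0,"ax":0,"ay":0,"az":0.216},{"x":0.228,"y":-0.349,"z":-0.04,"ax":0,"ay":0,"az":0.216},{"x":0.228,"y":-0.349,"z":-0.08,"ax":0,"ay":0,"az":0.216},{"x":0.228,"y":-0.349,"z":-0.12,"ax":0,"ay":0,"az":0.216}]'
python3 -m jog '[{"x":0,"y":0,"z":-0.03,"ax":0,"ay":0,"az":0},{"x":0,"y":0,"z":-0.05,"ax":0,"ay":0,"az":0},{"x":0,"y":0,"z":-0.05,"ax":0,"ay":0,"az":0},{"x":0,"y":0,"z":-0.05,"ax":0,"ay":0,"az":0}]'
python3 - <<'E'
from h import *
a=cv2.resize(vision.grab_frame("scene")[110:260,250:450,::-1],(600,450))
cv2.imwrite("pics/s2.png",a)
print(arm.read_state()["wrist_force"])
E
```

```text
time_s: 1.45
position: [0.4903, 0.1085, 0.11]
tcp_rot: [180.0, 0.0, 172.5]
wrist_force: [0.5, -0.5, 0.0]
finger_gap: -0.0001
time_s: 1.85
position: [0.4902, 0.1093, 0.0614]
tcp_rot: [-180.0, -0.0, 172.6]
wrist_force: [0.2, 0.4, 1.1]
finger_gap: -0.0002
[-0.10249773 -0.9646392   0.7109228 ]
```

View pics/s2.png

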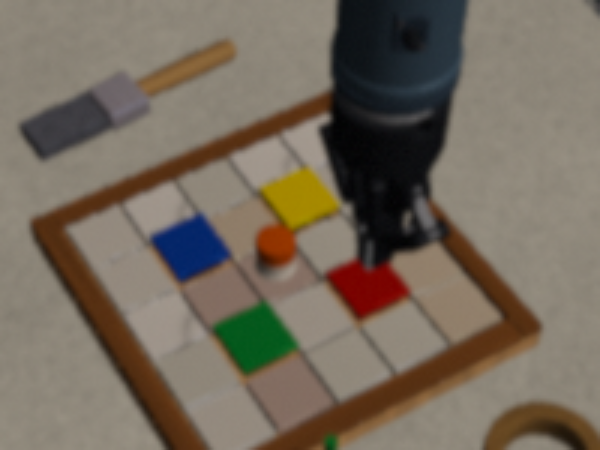

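The shut fingertips, at crop (372,262), hang about 25 mm above the red tile at (368,285), as expected. I'll descend.

```bash
python3 -m jog '[{"x":0,"y":0,"z":-0.012,"ax":0,"ay":0,"az":0},{"x":0,"y":0,"z":-0.02,"ax":0,"ay":0,"az":0},{"x":0,"y":0,"z":-0.023,"ax":0,"ay":0,"az":0},{"x":0,"y":0,"z":-0.025,"ax":0,"ay":0,"az":0},{"x":0,"y":0,"z":-0.027,"ax":0,"ay":0,"az":0},{"x":0,"y":0,"z":-0.029,"ax":0,"ay":0,"az":0}]'
python3 -m jog '[{"x":0,"y":0,"z":-0.001,"ax":0,"ay":0,"az":0},{"x":0,"y":0,"z":-0.002,"ax":0,"ay":0,"az":0},{"x":0,"y":0,"z":-0.003,"ax":0,"ay":0,"az":0},{"x":0,"y":0,"z":-0.004,"ax":0,"ay":0,"az":0},{"x":0,"y":0,"z":-0.005,"ax":0,"ay":0,"az":0},{"x":0,"y":0,"z":-0.005,"ax":0,"ay":0,"az":0}]'
```

```text
time_s: 2.5
position: [0.4899, 0.1093, 0.0324]
tcp_rot: [-180.0, -0.0, 172.6]
wrist_force: [-2.1, -0.8, 1.9]
finger_gap: 0.0001
time_s: 3.1
position: [0.4903, 0.1093, 0.0272]
tcp_rot: [180.0, 0.0, 172.6]
wrist_force: [0.2, 0.7, -0.8]
finger_gap: 0.0002
```

```bash
python3 -m jog '[{"x":0,"y":0,"z":-0.0005,"ax":0,"ay":0,"az":0},{"x":0,"y":0,"z":-0.001,"ax":0,"ay":0,"az":0},{"x":0,"y":0,"z":-0.001,"ax":0,"ay":0,"az":0}]'
python3 -m jog '[{"x":0,"y":0,"z":-0.0003,"ax":0,"ay":0,"az":0},{"x":0,"y":0,"z":-0.0006,"ax":0,"ay":0,"az":0},{"x":0,"y":0,"z":-0.0006,"ax":0,"ay":0,"az":0}]'
```

```text
time_s: 3.4
position: [0.4905, 0.1092, 0.0264]
tcp_rot: [180.0, 0.0, 172.6]
wrist_force: [0.2, 0.8, 1.7]
finger_gap: -0.0002
time_s: 3.7
position: [0.4905, 0.1092, 0.026]
tcp_rot: [180.0, 0.0, 172.6]
wrist_force: [-0.2, -0.9, 4.5]
finger_gap: 0.0002
```

```bash
python3 -m jog '[{"x":0,"y":0,"z":-0.0005,"ax":0,"ay":0,"az":0},{"x":0,"y":0,"z":-0.0005,"ax":0,"ay":0,"az":0},{"x":0,"y":0,"z":-0.0005,"ax":0,"ay":0,"az":0}]'
```

```text
time_s: 4.0
position: [0.4905, 0.1093, 0.026]
tcp_rot: [180.0, 0.1, 172.6]
wrist_force: [-2.1, -0.2, 10.3]
finger_gap: 0.0001
```

The force rose to 10 N with z held at 26.0 mm, so red is on its stop. I'll lift and move to yellow.

```bash
python3 -m jog '[{"x":0,"y":0,"z":0.005,"ax":0,"ay":0,"az":0},{"x":0,"y":0,"z":0.03,"ax":0,"ay":0,"az":0},{"x":0,"y":0,"z":0.06,"ax":0,"ay":0,"az":0},{"x":-0.006,"y":-0.047,"z":0.06,"ax":0,"ay":0,"az":0},{"x":-0.0115,"y":-0.094,"z":0.06,"ax":0,"ay":0,"az":0},{"x":-0.0115,"y":-0.094,"z":0.035,"ax":0,"ay":0,"az":0},{"x":-0.0115,"y":-0.094,"z":0.035,"ax":0,"ay":0,"az":0},{"x":-0.0115,"y":-0.094,"z":0.035,"ax":0,"ay":0,"az":0}]'
python3 - <<'E'
from h import *
a=cv2.resize(vision.grab_frame("scene")[110:260,250:450,::-1],(600,450))
cv2.imwrite("pics/s3.png",a)
E
```

```text
time_s: 4.8
position: [0.4779, 0.0156, 0.06]
tcp_rot: [180.0, -0.1, 172.5]
wrist_force: [-0.0, -0.2, 0.8]
finger_gap: -0.0001
```

View pics/s3.png

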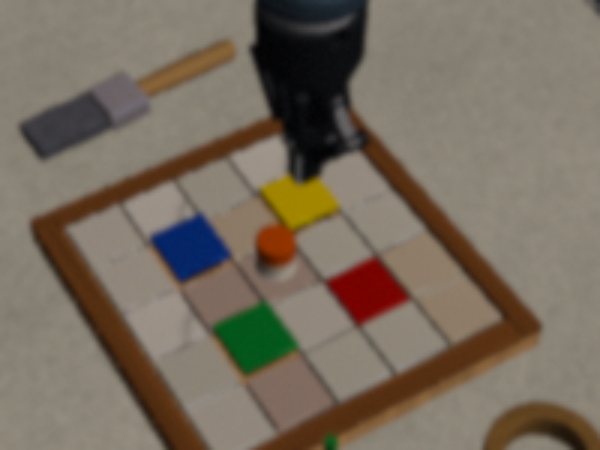

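Red has dropped in the image from row 285 to 291 and sits flush. The tips are centred over yellow and the pot hasn't moved. I'll press yellow.

```bash
python3 -m jog '[{"x":0,"y":0,"z":-0.012,"ax":0,"ay":0,"az":0},{"x":0,"y":0,"z":-0.02,"ax":0,"ay":0,"az":0},{"x":0,"y":0,"z":-0.023,"ax":0,"ay":0,"az":0},{"x":0,"y":0,"z":-0.025,"ax":0,"ay":0,"az":0},{"x":0,"y":0,"z":-0.027,"ax":0,"ay":0,"az":0},{"x":0,"y":0,"z":-0.029,"ax":0,"ay":0,"az":0},{"x":0,"y":0,"z":-0.03,"ax":0,"ay":0,"az":0},{"x":0,"y":0,"z":-0.031,"ax":0,"ay":0,"az":0},{"x":0,"y":0,"z":-0.032,"ax":0,"ay":0,"az":0},{"x":0,"y":0,"z":-0.033,"ax":0,"ay":0,"az":0},{"x":0,"y":0,"z":-0.0335,"ax":0,"ay":0,"az":0},{"x":0,"y":0,"z":-0.034,"ax":0,"ay":0,"az":0}]'
python3 -m jog '[{"x":0,"y":0,"z":-0.0005,"ax":0,"ay":0,"az":0},{"x":0,"y":0,"z":-0.001,"ax":0,"ay":0,"az":0},{"x":0,"y":0,"z":-0.001,"ax":0,"ay":0,"az":0},{"x":0,"y":0,"z":-0.001,"ax":0,"ay":0,"az":0}]'
```

```text
time_s: 6.05
position: [0.4788, 0.0152, 0.0262]
tcp_rot: [180.0, 0.0, 172.6]
wrist_force: [-0.2, 1.3, 1.9]
finger_gap: 0.0
time_s: 6.45
position: [0.4788, 0.0153, 0.026]
tcp_rot: [-180.0, 0.0, 172.6]
wrist_force: [-2.2, 2.0, 9.8]
finger_gap: -0.0003
```

```bash
python3 -m jog '[{"x":0,"y":0,"z":0.005,"ax":0,"ay":0,"az":0},{"x":0,"y":0,"z":0.03,"ax":0,"ay":0,"az":0},{"x":0,"y":0,"z":0.06,"ax":0,"ay":0,"az":0},{"x":0.047,"y":-0.006,"z":0.06,"ax":0,"ay":0,"az":0},{"x":0.0945,"y":-0.0125,"z":0.06,"ax":0,"ay":0,"az":0},{"x":0.0945,"y":-0.0125,"z":0.035,"ax":0,"ay":0,"az":0},{"x":0.0945,"y":-0.0125,"z":0.035,"ax":0,"ay":0,"az":0},{"x":0.0945,"y":-0.0125,"z":0.035,"ax":0,"ay":0,"az":0}]'
python3 - <<'E'
from h import *
a=cv2.resize(vision.grab_frame("scene")[110:260,250:450,::-1],(600,450))
cv2.imwrite("pics/s4.png",a)
E
```

```text
time_s: 7.25
position: [0.5717, 0.0029, 0.0594]
tcp_rot: [180.0, -0.2, 172.6]
wrist_force: [0.4, 0.3, 1.3]
finger_gap: -0.0001
```

View pics/s4.png

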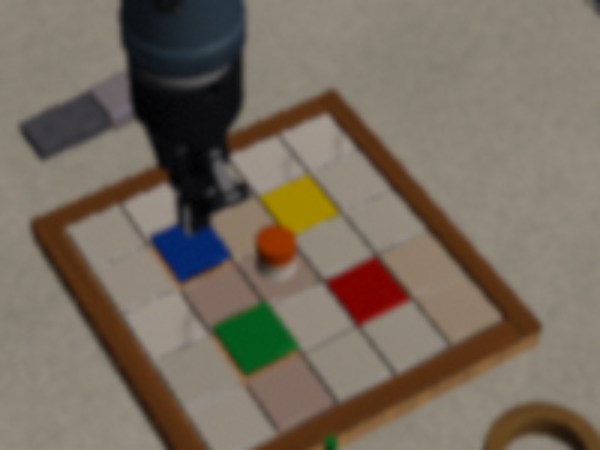

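Yellow is now flush (row 198 to 204) and the tips are over blue at (195,228). The pot, brush and tape are unmoved. I'll press blue.

```bash
python3 -m jog '[{"x":0,"y":0,"z":-0.012,"ax":0,"ay":0,"az":0},{"x":0,"y":0,"z":-0.02,"ax":0,"ay":0,"az":0},{"x":0,"y":0,"z":-0.023,"ax":0,"ay":0,"az":0},{"x":0,"y":0,"z":-0.025,"ax":0,"ay":0,"az":0},{"x":0,"y":0,"z":-0.027,"ax":0,"ay":0,"az":0},{"x":0,"y":0,"z":-0.029,"ax":0,"ay":0,"az":0},{"x":0,"y":0,"z":-0.03,"ax":0,"ay":0,"az":0},{"x":0,"y":0,"z":-0.031,"ax":0,"ay":0,"az":0},{"x":0,"y":0,"z":-0.032,"ax":0,"ay":0,"az":0},{"x":0,"y":0,"z":-0.033,"ax":0,"ay":0,"az":0},{"x":0,"y":0,"z":-0.0335,"ax":0,"ay":0,"az":0},{"x":0,"y":0,"z":-0.034,"ax":0,"ay":0,"az":0}]'
python3 -m jog '[{"x":0,"y":0,"z":-0.0005,"ax":0,"ay":0,"az":0},{"x":0,"y":0,"z":-0.001,"ax":0,"ay":0,"az":0},{"x":0,"y":0,"z":-0.001,"ax":0,"ay":0,"az":0},{"x":0,"y":0,"z":-0.001,"ax":0,"ay":0,"az":0}]'
```

```text
time_s: 8.5
position: [0.5731, 0.0028, 0.0262]
tcp_rot: [180.0, 0.0, 172.6]
wrist_force: [-1.2, 0.8, 1.5]
finger_gap: 0.0001
time_s: 8.9
position: [0.5732, 0.0028, 0.026]
tcp_rot: [-180.0, 0.0, 172.6]
wrist_force: [-3.7, 1.0, 8.5]
finger_gap: -0.0004
```

```bash
python3 -m jog '[{"x":0,"y":0,"z":0.005,"ax":0,"ay":0,"az":0},{"x":0,"y":0,"z":0.03,"ax":0,"ay":0,"az":0},{"x":0,"y":0,"z":0.07,"ax":0,"ay":0,"az":0},{"x":0,"y":0,"z":0.11,"ax":0,"ay":0,"az":0},{"x":0,"y":-0.04,"z":0.14,"ax":0,"ay":0,"az":0},{"x":0,"y":-0.08,"z":0.17,"ax":0,"ay":0,"az":0},{"x":0,"y":-0.12,"z":0.2,"ax":0,"ay":0,"az":0},{"x":-0.02,"y":-0.16,"z":0.2,"ax":0,"ay":0,"az":0},{"x":-0.04,"y":-0.2,"z":0.2,"ax":0,"ay":0,"az":0},{"x":-0.06,"y":-0.24,"z":0.2,"ax":0,"ay":0,"az":0},{"x":-0.06,"y":-0.24,"z":0.2,"ax":0,"ay":0,"az":0},{"x":-0.06,"y":-0.24,"z":0.2,"ax":0,"ay":0,"az":0}]'
python3 - <<'E'
from h import *
S=vision.grab_frame("scene");T=vision.grab_frame("top")
for c in("red","yellow","blue"):
    u,_=blob(T,"top",c);v,_=blob(S,"scene",c);print(c,u.round(1),v.round(1),two(u,v)[0].round(4))
H["green"]=[(50,85)]
print("green scene",blob(S,"scene","green"))
S0=cv2.imread("pics/scene0.png")[:,:,::-1].copy();print(blob(S0,"scene","green"))
cv2.imwrite("pics/s5.png",np.hstack([cv2.resize(S[130:310,250:460,::-1],(420,360)),cv2.resize(T[130:310,180:360,::-1],(360,360))]))
E
```

```text
time_s: 10.1
position: [0.5129, -0.2383, 0.2252]
tcp_rot: [180.0, 0.0, 172.4]
wrist_force: [-0.6, 0.3, -1.3]
finger_gap: 0.0
red [294.1 237.4] [372.1 206.5] [0.4897 0.1086 0.0207]
yellow [337.7 243.6] [349.4 177.7] [0.4775 0.0135 0.0222]
blue [343.7 200.1] [313.2 194.4] [0.5731 0.0008 0.0207]
green scene (array([334.66016713, 222.14763231]), np.int32(359))
(array([334.63128492, 222.15363128]), np.int32(358))
```

View pics/s5.png

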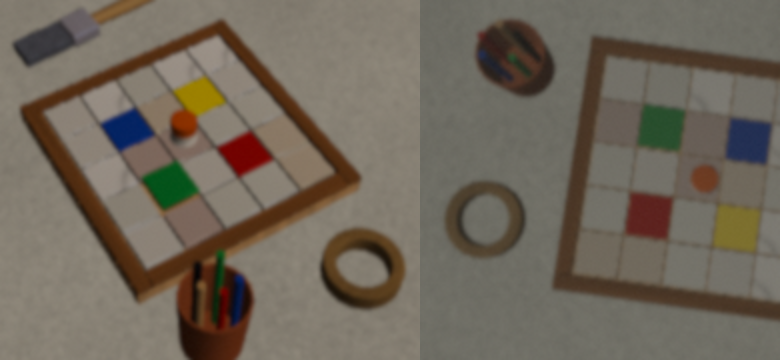

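In the final picture red, yellow and blue are flush, and green still stands proud with an unchanged centroid. The pot, cup, brush and tape are in place and the arm is clear.

```bash
python3 -c "
from cell import arm
print(arm.sign_off())"
```

```text
the job is handed in; nothing more can be done
None
```

I pressed the red, yellow and blue tiles down level, in that order, with the shut fingertips. I then backed the arm off and handed the job in at about 10 s. The sign-off gives no verdict.

- **Pressing:** each tile stopped at 26.0 mm above the table, and the force then rose to about 8.5–10 N, so all three reached their hard stops.
- **Last pictures:** the three tiles look level. The green tile's position in the scene camera image hasn't changed, so it still stands proud. The pot, cup, brush and tape look untouched. The arm ended clear, about 0.24 m to the -y side and 0.2 m up, with the wrist force back to noise.
- **Disagreements:** the two-camera heights are coarse. They put the tiles at 21–22 mm, about 5 mm low, and showed drops of 10, 7 and 9 mm for red, yellow and blue instead of 10 mm each. I relied on the contact height and force instead. The green tile was poorly picked out in the top camera, so I checked it in the scene camera only.
- **Refused moves:** the first two move commands were rejected for their format, before anything had moved.

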